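Unlock and slide open the charging box

ROBOT

A 6-joint arm with a two-finger parallel gripper is mounted at the origin on the work surface. World frame = base frame: x ahead of the robot, y to its left, z up, the work surface at z = 0. Lengths are in mm, angles in degrees, forces in N, time in s.
With the tool pointing down it reaches from about 275 to 725 mm from the base axis. Payload 15.9 kg.
Tool frame: the origin (TCP) lies midway between the tips of the shut fingers; the grasp point (between the pads) lies 19 mm behind it; x points along the fingers, z is the direction in which the jaws open and shut, and the axes are right-handed (so a half turn about x gives the same grasp; the last joint's range is limited). The gripper opens to 85 mm and grips with 20 to 120 N. Pads are 22 mm wide; open, the fingers measure 114 mm over their backs; the gripper's body (76 mm by 85 mm) begins 54 mm behind the grasp point. The pads swing forward as they close: fully open they stand 13 mm farther back than shut.
Start: joints at [71.161, 12.198, -1.971, 75.831, 0, 90], TCP at [161.447, 473.202, 231.306] pointing down, gripper open.
Joint ranges: [-170.91, 170.91], [-42.67, 98.43], [-65.05, 77.54], [-120.47, 116.71], [-90, 82.35], [-180, 180]. Speed limits (degrees/s): [108.29, 108.29, 136.94, 147.25, 180, 180].

INTERFACE

Orientations are given as [roll, pitch, yaw] about the fixed x, y, z axes, in that order (R = Rz(yaw) Ry(pitch) Rx(roll)).
In Python, from cell import bot gives the robot as it stands.
- The arm moves only by the tool servo_tool, never from a script. Its argument "series" is a list of rows, each an object with "slide": the shift along the tool's x, y, z in m, a list of three; "delta_rot": the turn, a rotation vector about the tool's x, y, z in degrees, a list of three; "jaw": the opening, from -1 (shut) to 1 (fully open), so that 0 is half open. In form: [{"slide": [tx, ty, tz], "delta_rot": [wx, wy, wz], "jaw": jaw}, ...]. A call has 1 to 10 rows; each row is the pose to reach, as a shift and turn from the pose commanded when the call began, along the tool's axes at that moment; what a row does not reach only later rows make up. A row lasts 1/10 s, in which the tool goes at most 50 mm and 8.59 degrees, less where a joint would pass 70% of its speed; a pose out of reach is approached as far as the arm can. A call with a gripper value outside its range is refused whole. The fingers move at their own pace and stop on an object; "force" is the grip in N (left out, the last holds). Time passes only in rows, so rows that repeat a pose let the fingers close. It gives the time, the measured TCP pose, the force and the opening at its end, in the units of the state.
- bot.get_obs(): the state, without advancing time (a new reading comes with each control period).
- bot.read_camera(name): name is "side" or "top" or "wrist"; returns the picture (420x560x3 uint8, red, green, blue); there is no depth.
- bot.calibration(name): a dict with "fx", "fy", "cx", "cy" (pixels), "D" ([k1, k2, p1, p2, k3] as OpenCV has them; the pictures are not rectified), "R" (3x3) and "t" (3): a world point X has camera coordinates R X + t; the wrist camera has in their place "hand_eye" (4x4, takes a point from camera to tool coordinates, whose origin is the TCP and whose axes are the tool frame's). Camera axes: x right, y down, z forward; pixel columns grow to the right and rows downward; lengths in mm; the calibration is good to about 2 mm. A picture is of the moment at which its call begins: read the wrist's pose just before it. calibration takes no time and is no camera call.
- bot.sign_off(): hands the job in, once; it reports no verdict.
The state is a dict: "time": time; "joints": joint angles; "qvel": joint speeds; "joint_torque": joint torques, N m; "tool_pos": TCP position; "tcp_rot": TCP orientation; "ft_force": force on the tool from outside, world axes, zero at the start; "ft_torque": the same for the moment, N m; "grip_width": opening from 0.0 (shut) to 1.0 (fully open).
Only numpy, scipy, OpenCV 4.12 (cv2) and the standard library are available. Lean on these libraries where they do the work, as an engineer would, in place of code of your own. Each camera call takes 0.05 s, during which the arm holds its last target. There are 200 camera calls.

TASK

Open the charging box on the bench: with a fingertip through the hole in its sliding lid, press the spring lock button down, keep it down while you push the lid along over it, and carry on until the lid is fully open and the button springs up again behind it. Then take the finger away. Pick nothing up, and leave the box and the things around it where they stand.

Things in the scene. Friction and masses are not known exactly. Their poses are not given: they have to be found in the camera images.
- box: White charging box, loose on rubber feet, about 2.2 kg, skids at about 12 N sideways; 124 (its x) by 284 (its y) by 64 mm high, open at the top, 6 mm walls. Origin: centre of underside, z up. Socket bay at the -y end under the shut lid; the rest of the top is a sunken deck, 46 mm above the underside. The lid slides towards +y over this deck. Lips on the long walls overhang the lid by 3 mm.
- lid (a joint): Slide of the flat bamboo lid towards the box's +y, m: 0 shut, 0.126 open at its stop. Lid 110 (x) by 140 (y) by 6 mm, top 60 mm and underside 54 mm above the box's underside. Slides at about 2 N and stays where left. While the button stands in its hole it moves only 3 mm. Beyond 0.122 its trailing edge is past the button, which springs up behind it and locks it open.
- finger_hole (a point): Centre of the rectangular finger hole in the lid, at the lid's top face; moves with the lid. Hole 60 mm (box x) by 50 mm (box y) with a thin dark rim; 12 mm of lid beyond it on the +y side, 78 mm on the -y side. Shut, it lies at x 0, y -30.5, z 60 mm in the box's frame. A finger in the hole pushes the lid by the hole's +y edge.
- button (a joint): Travel of the grey lock button straight down, m: 0 up, 0.0145 fully pressed (its top then 2 mm above the deck). The spring takes 2 N to start and 7 N fully down. Up to about 0.009 it blocks the lid; beyond that its top is below the lid's underside, so that the lid can slide over it and then keeps it down.
- button_top (a point): Centre of the button's flat ribbed top, 44 mm (box x) by 41 mm (box y). The button sits in the box's deck at x 0, y -32 mm in the box's frame. When up, its top is 62.5 mm above the box's underside: it stands in the lid's finger hole, 2.5 mm proud, 3 mm from the hole's -y edge and 6 mm from its +y edge.
- jar: Bystander: cork-topped glass jar, 76 mm across, 106 mm high, beside the box's +x long side. Origin: centre of its underside.
- mug: Bystander: blue-glazed mug, 80 mm across, 92 mm high, handle to its +y, beside the box's +x long side. Origin: centre of its underside.
- remote: Bystander: black aircon remote lying on the bench along the box's -x long side, 160 (its x) by 50 by 20 mm. Origin: centre of its underside.
- coaster: Bystander: round aluminium coaster lying by the box's -x long side, 96 mm across, 6 mm high. Origin: centre of its underside.
- planter: Bystander: white ceramic cloud-shaped planter with a succulent, 70 mm (x) by 170 mm (y), 96 mm high without the leaves (about 140 mm with them), off to one side. Origin: centre of its underside.
- tray: Bystander: clear acrylic stand with a tilt-out bin, 120 by 150 mm, 105 mm high, off to one side. Origin: centre of the stand's underside.
- glasses_case: Bystander: dark glasses case, 160 (its x) by 62 by 36 mm, off to the left of the bench. Origin: centre of its underside.

How it is judged:
By the outcome, as a careful person would: the job done as asked, in the order asked, and still so for the second after the job is handed in, with the robot touching nothing.
It also fails if it takes over 32 s, if anything falls off the work surface, if the arm or the gripper's body presses on something with over 40 N, if the wrist force passes 120 N, or if a joint passes its speed limit or range.

## Working session

There is one attempt and no reset: what is moved stays moved. The work goes in short steps, Python scripts to look and compute and a tool call to move; the robot and the scene stay as the last step left them, time stands still between calls to the robot, and variables do not carry over. Pictures are saved under pics/ and viewed, about 8 in all and at most 12, crops included, and the job is handed in when it is done.

Besides the shell and the picture viewer there is one more tool, called after "Emit:" in YAML: its name, and indented under it one key for each argument. servo_tool: Moves the arm, as the interface text tells. Its arguments: {"type":"object","properties":{"series":{"type":"array","items":{"type":"object","properties":{"slide":{"type":"array","items":{"type":"number"}},"delta_rot":{"type":"array","items":{"type":"number"}},"jaw":{"type":"number"}}}},"force":{"type":"number"}},"required":["series"]}

```bash
ls; mkdir -p pics
python3 - <<'E'
from cell import bot
import cv2
print(bot.get_obs())
for n in("top","side","wrist"):
    c=bot.calibration(n); print(n,c)
    cv2.imwrite(f"pics/{n}0.png",bot.read_camera(n)[:,:,::-1])
E
```

```text
pics
{'time': 0.0, 'joints': array([ 7.11611780e+01,  1.22228016e+01, -2.00777199e+00,  7.58302750e+01,
       -1.05839527e-03,  9.00009861e+01]), 'qvel': array([-0.06344795,  0.00581313, -0.00646359,  0.0310306 , -0.01366756,
       -0.05392345]), 'joint_torque': array([ 4.80872492e-03, -6.86153054e+01,  4.87117374e+01,  1.74954749e-02,
        1.74236179e-04, -4.69451686e-05]), 'tool_pos': array([161.35329722, 472.90353138, 230.83685235]), 'tcp_rot': array([-179.0025154 ,   89.93914229, -107.84232296]), 'ft_force': array([ 0.8580728 ,  0.9178753 , -0.02057962]), 'ft_torque': array([ 0.04859503, -0.02937585, -0.03564961]), 'grip_width': 1.0003727659427515}
top {'fx': 479.42753504498313, 'fy': 479.42753504498313, 'cx': 280.5294214158838, 'cy': 201.85345747331235, 'D': array([-0.14229242,  0.        ,  0.        ,  0.        ,  0.        ]), 'R': array([[ 1.19114720e-02, -9.99928557e-01, -9.98671473e-04],
       [-9.97408107e-01, -1.18105609e-02, -7.09758979e-02],
       [ 7.09590323e-02,  1.84151044e-03, -9.97477531e-01]]), 't': array([ -23.78557762,  550.32907949, 1664.8698462 ])}
s
[... 231 characters left out ...]
046871],
       [-0.41825091, -0.52419537, -0.74181223],
       [ 0.48630359,  0.5605472 , -0.67029519]]), 't': array([-447.29892404,  290.24962863, 1217.10389903])}
wrist {'fx': 361.71565326506595, 'fy': 361.71565326506595, 'cx': 278.821754796463, 'cy': 214.500855782718, 'D': array([0.00537838, 0.        , 0.        , 0.        , 0.        ]), 'hand_eye': array([[ 6.73708053e-04, -2.61255514e-01,  9.65269446e-01,
        -1.41809789e+02],
       [-1.07515255e-03, -9.65269296e-01, -2.61254723e-01,
         6.58978811e+01],
       [ 9.99999195e-01, -8.61802497e-04, -9.31199231e-04,
         1.01826918e+00],
       [ 0.00000000e+00,  0.00000000e+00,  0.00000000e+00,
         1.00000000e+00]])}
```

View pics/top0.png

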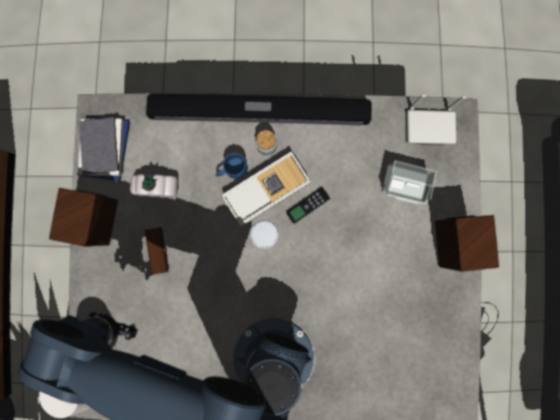

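View pics/side0.png

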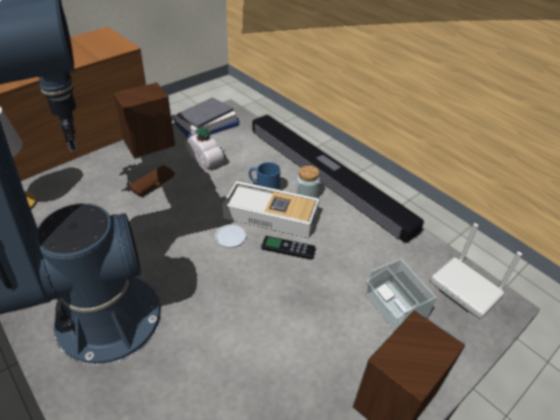

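The top view shows the box with corners near (290,152), (310,178), (245,222) and (222,192). The bamboo lid is at its right/upper end and the button is at about (275,184). The box's +y runs to the lower left. The side view agrees.

```bash
cat > h.py <<'E'
import numpy as np,cv2
from cell import bot
from scipy.spatial.transform import Rotation as Ro
def ray(n,px,z,obs=None):
    c=bot.calibration(n);K=np.array([[c['fx'],0,c['cx']],[0,c['fy'],c['cy']],[0,0,1]])
    u=cv2.undistortPoints(np.array(px,float).reshape(-1,1,2),K,c['D']).reshape(-1,2)
    d=np.c_[u,np.ones(len(u))]
    if n=='wrist':
        T=Ro.from_euler('xyz',obs['tcp_rot'],degrees=True).as_matrix();H=c['hand_eye']
        R=T@H[:3,:3];o=T@H[:3,3]+obs['tool_pos']
    else: R=c['R'].T;o=-R@c['t']
    d=d@R.T
    return o+d*((z-o[2])/d[:,2])[:,None]
E
python3 - <<'E'
from h import *
for n,(x0,y0,x1,y1) in {'top':(210,140,325,235),'side':(215,175,330,245)}.items():
    im=cv2.imread(f'pics/{n}0.png');hsv=cv2.cvtColor(im,cv2.COLOR_BGR2HSV)
    m=np.zeros(im.shape[:2],np.uint8);m[y0:y1,x0:x1]=255
    H,S,V=cv2.split(hsv)
    lid=((H>8)&(H<28)&(S>70)&(V>110)&(m>0)).astype(np.uint8)
    cs=cv2.findContours(lid,cv2.RETR_EXTERNAL,2)[0];c=sorted(cs,key=cv2.contourArea)
    for k in c[-2:]:
        r=cv2.minAreaRect(k);b=cv2.boxPoints(r);w=ray(n,b,60);ctr=w.mean(0)
        print(n,cv2.contourArea(k),r[0],'\n',w.round(0),ctr.round(1),[np.linalg.norm(w[i]-w[i-1]).round(0) for i in range(2)])
im=cv2.imread('pics/top0.png')[140:235,210:325];cv2.imwrite('pics/topc.png',cv2.resize(im,None,fx=6,fy=6,interpolation=cv2.INTER_CUBIC))
E
```

```text
top 122.0 (265.5, 144.5) 
 [[762.  70.  60.]
 [763.   4.  60.]
 [731.   4.  60.]
 [730.  70.  60.]] [746.4  37.1  60. ] [np.float64(32.0), np.float64(66.0)]
top 1113.5 (280.9566345214844, 178.45791625976562) 
 [[ 633.   68.   60.]
 [ 709.  -50.   60.]
 [ 624. -104.   60.]
 [ 548.   14.   60.]] [628.6 -17.9  60. ] [np.float64(100.0), np.float64(141.0)]
side 53.5 (308.5, 177.5) 
 [[762.  79.  60.]
 [807.  43.  60.]
 [788.  23.  60.]
 [743.  59.  60.]] [775.2  50.7  60. ] [np.float64(27.0), np.float64(58.0)]
side 835.5 (289.68505859375, 205.64892578125) 
 [[ 554.   13.   60.]
 [ 627.   80.   60.]
 [ 710.  -48.   60.]
 [ 634. -108.   60.]] [631.1 -15.8  60. ] [np.float64(145.0), np.float64(100.0)]
```

View pics/topc.png

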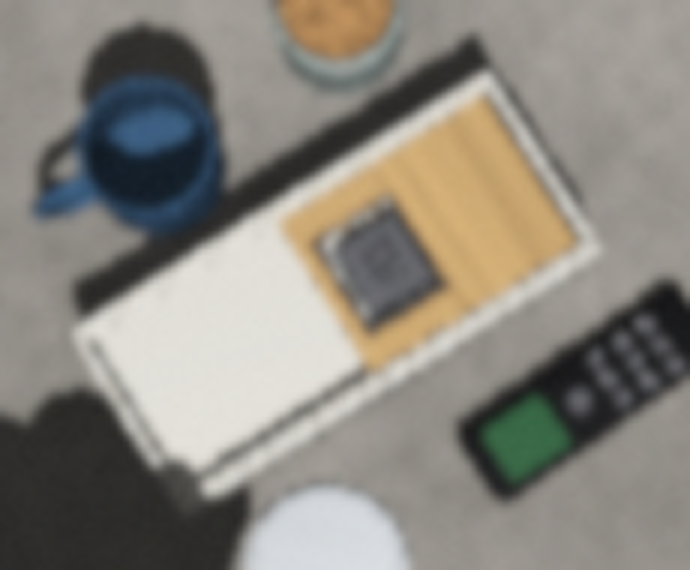

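Lid centre is about (629,-17), consistent across both views, and its measured size of 100–104 × 141 mm matches. Box +y is about (-0.54,0.84). Next I'll compute the hover move.

```bash
cat > p.py <<'E'
from h import *
def plan(target,yv=None):
    o=bot.get_obs();T=Ro.from_euler('xyz',o['tcp_rot'],degrees=True).as_matrix()
    print('tool axes\n',T.round(3).T,o['tool_pos'].round(1),o['ft_force'].round(1),o['time'])
    print('slide m',(T.T@(np.array(target)-o['tool_pos'])/1000).round(4))
    if yv is not None:
        x=np.array([0,0,-1.])
        for s in(1,-1):
            y=s*np.array(yv);R=np.c_[x,y,np.cross(x,y)]
            print('rot',s,np.degrees(Ro.from_matrix(T.T@R).as_rotvec()).round(2))
E
python3 - <<'E'
from p import *
y=np.array([-.542,.841,0]);y/=np.linalg.norm(y);x=np.array([y[1],-y[0],0])
t=np.array([630,-17,0])+y*(63.5-24);t[2]=160;print(t)
plan(t,y);plan(t,x)
E
```

```text
[608.60217744  16.2021564  160.        ]
tool axes
 [[-0.    -0.001 -1.   ]
 [-0.946  0.323 -0.   ]
 [ 0.323  0.946 -0.001]] [161.4 473.  230.9] [-0.7 -0.3  0.8] 0.15
slide m [ 0.0712 -0.5708 -0.2879]
rot 1 [ 3.836e+01 -4.000e-02  2.000e-02]
rot -1 [-1.4164e+02 -2.0000e-02 -6.0000e-02]
tool axes
 [[-0.    -0.001 -1.   ]
 [-0.946  0.323 -0.   ]
 [ 0.323  0.946 -0.001]] [161.4 473.  230.9] [-0.7 -0.3  0.8] 0.15
slide m [ 0.0712 -0.5708 -0.2879]
rot 1 [ 1.2836e+02 -2.0000e-02  5.0000e-02]
rot -1 [-5.164e+01 -4.000e-02 -2.000e-02]
```

Emit:
servo_tool:
  series:
    - {"slide": [0,-0.03,-0.015],"delta_rot": [2,0,0],"jaw": -1}
    - {"slide": [0,-0.07,-0.035],"delta_rot": [5,0,0],"jaw": -1}
    - {"slide": [0,-0.11,-0.055],"delta_rot": [8,0,0],"jaw": -1}
    - {"slide": [0,-0.15,-0.075],"delta_rot": [11,0,0],"jaw": -1}
    - {"slide": [0,-0.19,-0.095],"delta_rot": [14,0,0],"jaw": -1}
    - {"slide": [0,-0.23,-0.115],"delta_rot": [17,0,0],"jaw": -1}
    - {"slide": [0,-0.27,-0.135],"delta_rot": [20,0,0],"jaw": -1}
    - {"slide": [0,-0.31,-0.155],"delta_rot": [23,0,0],"jaw": -1}
    - {"slide": [0,-0.35,-0.175],"delta_rot": [26,0,0],"jaw": -1}
    - {"slide": [0,-0.39,-0.195],"delta_rot": [29,0,0],"jaw": -1}

```text
time: 1.15
tool_pos: [468.6, 161.0, 231.2]
tcp_rot: [93.7, 90.0, 135.7]
ft_force: [0.6, 1.1, 0.1]
grip_width: 0.002
```

Run:
```python
from p import *
plan([608.6,16.2,160],[-.5417,.8406,0])
```

```text
tool axes
 [[-0.     0.    -1.   ]
 [-0.669  0.743  0.   ]
 [ 0.743  0.669 -0.   ]] [468.6 161.  231.2] [0.6 1.1 0.1] 1.15
slide m [ 0.0712 -0.2014  0.0071]
rot 1 [ 9.23 -0.   -0.  ]
rot -1 [-1.7077e+02  1.0000e-02 -0.0000e+00]
```

Emit:
servo_tool:
  series:
    - {"slide": [0.005,-0.035,0.001],"delta_rot": [2,0,0],"jaw": -1}
    - {"slide": [0.015,-0.07,0.002],"delta_rot": [4,0,0],"jaw": -1}
    - {"slide": [0.03,-0.11,0.004],"delta_rot": [6,0,0],"jaw": -1}
    - {"slide": [0.045,-0.145,0.005],"delta_rot": [8,0,0],"jaw": -1}
    - {"slide": [0.06,-0.18,0.007],"delta_rot": [9.2,0,0],"jaw": -1}
    - {"slide": [0.071,-0.201,0.007],"delta_rot": [9.2,0,0],"jaw": -1}
    - {"slide": [0.071,-0.201,0.007],"delta_rot": [9.2,0,0],"jaw": -1}
    - {"slide": [0.071,-0.201,0.007],"delta_rot": [9.2,0,0],"jaw": -1}

```text
time: 1.95
tool_pos: [607.4, 18.3, 159.9]
tcp_rot: [139.3, 89.9, 172.2]
ft_force: [0.2, -0.2, 0.3]
grip_width: -0.0
```

Run:
```python
from p import *
o=bot.get_obs();im=bot.read_camera('wrist')
cv2.imwrite('pics/w1.png',im[:,:,::-1]);np.save('o1.npy',o,allow_pickle=True)
plan(o['tool_pos'],[-.5417,.8406,0])
```

```text
tool axes
 [[-0.     0.    -1.   ]
 [-0.544  0.839  0.   ]
 [ 0.839  0.544 -0.   ]] [607.4  18.8 160.4] [0.1 0.1 0.3] 2.0
slide m [ 0.0006 -0.0004 -0.0002]
rot 1 [ 0.17 -0.01 -0.02]
rot -1 [-1.7983e+02  3.0000e-02 -2.0000e-02]
```

View pics/w1.png

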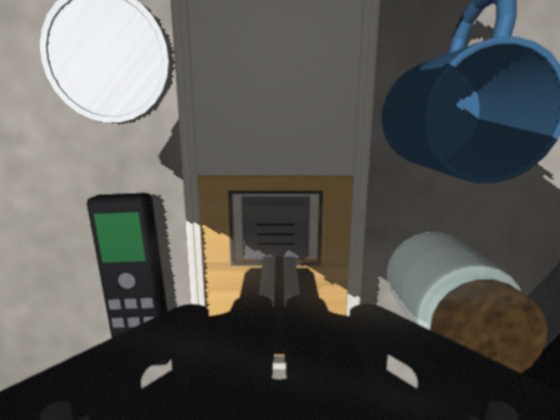

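The wrist view shows the lid's +y edge at row ~176. The hole rim spans columns 230–322 and rows 191–265. The dark button top is around columns 242–310, and the lid sides are at columns 199 and 354. The fingers sit at the lower middle.

Run:
```python
from p import *
o=np.load('o1.npy',allow_pickle=True).item()
T=Ro.from_euler('xyz',o['tcp_rot'],degrees=True).as_matrix()
L=lambda px,z:((ray('wrist',px,z,o)-o['tool_pos'])@T).round(1)
print('hole',L([(230,191),(322,191),(322,265),(230,265)],60))
print('lid edge',L([(200,176),(354,176)],60))
print('btn',L([(242,196),(310,196),(310,260),(242,260)],62.5))
im=cv2.imread('pics/w1.png')[165:285,180:375];cv2.imwrite('pics/w1c.png',cv2.resize(im,None,fx=4,fy=4,interpolation=2))
```

```text
hole [[ 99.9  17.6 -32.5]
 [ 99.9  17.6  30.1]
 [ 99.8 -36.6  31.7]
 [ 99.9 -36.6 -34.5]]
lid edge [[ 99.9  27.9 -52.3]
 [ 99.8  27.8  51.3]]
btn [[ 97.4  14.7 -24.2]
 [ 97.4  14.6  21.8]
 [ 97.3 -31.7  22.8]
 [ 97.4 -31.7 -25.5]]
```

View pics/w1c.png

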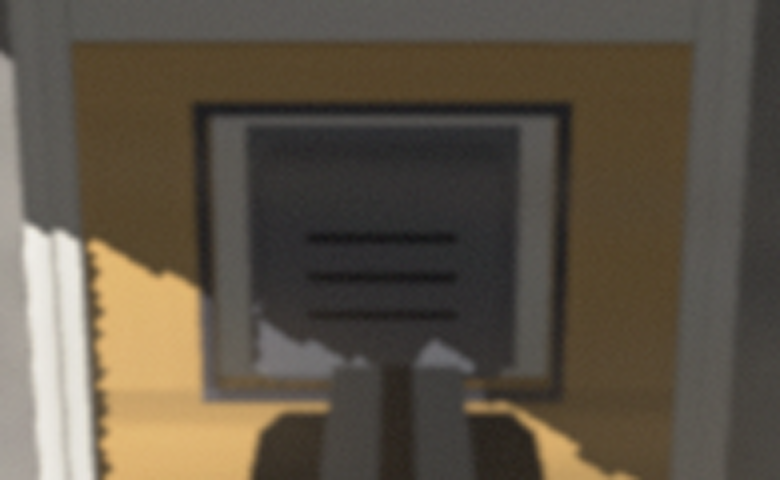

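Hole edges in tool coordinates are y +16 and -34, and the button runs about +10 to -31, which matches the given gaps. So I can go straight down with a 2 mm shift towards -y.

Emit:
servo_tool:
  series:
    - {"slide": [0.015,-0.001,-0.001],"delta_rot": [0,0,0],"jaw": -1}
    - {"slide": [0.035,-0.002,-0.001],"delta_rot": [0,0,0],"jaw": -1}
    - {"slide": [0.055,-0.002,-0.001],"delta_rot": [0,0,0],"jaw": -1}
    - {"slide": [0.07,-0.002,-0.001],"delta_rot": [0,0,0],"jaw": -1}
    - {"slide": [0.08,-0.002,-0.001],"delta_rot": [0,0,0],"jaw": -1}
    - {"slide": [0.088,-0.002,-0.001],"delta_rot": [0,0,0],"jaw": -1}
    - {"slide": [0.092,-0.002,-0.001],"delta_rot": [0,0,0],"jaw": -1}
    - {"slide": [0.092,-0.002,-0.001],"delta_rot": [0,0,0],"jaw": -1}

```text
time: 2.8
tool_pos: [607.9, 16.4, 68.4]
tcp_rot: [8.6, 90.0, 41.5]
ft_force: [-0.0, -0.4, -0.1]
grip_width: 0.001
```

Run:
```python
from p import *
plan([607,18,50.5],[-.5417,.8406,0])
o=bot.get_obs();im=bot.read_camera('wrist')
cv2.imwrite('pics/w2.png',im[:,:,::-1])
```

```text
tool axes
 [[ 0.     0.    -1.   ]
 [-0.544  0.839  0.   ]
 [ 0.839  0.544  0.   ]] [607.9  16.4  68.4] [-0.  -0.4 -0.1] 2.8
slide m [0.0179 0.0018 0.0001]
rot 1 [ 0.17  0.   -0.  ]
rot -1 [-179.83    0.      0.  ]
```

View pics/w2.png

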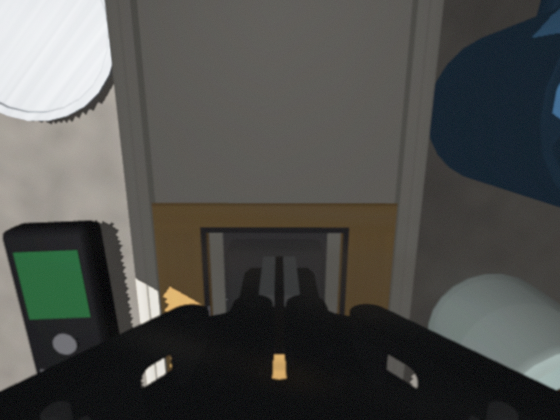

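The finger is inside the hole outline: tip front at row ~257, hole's +y edge at row ~232, columns centred. Now the press.

Emit:
servo_tool:
  series:
    - {"slide": [0.003,0,0],"jaw": -1,"delta_rot": [0,0,0]}
    - {"slide": [0.006,0,0],"jaw": -1,"delta_rot": [0,0,0]}
    - {"slide": [0.009,0,0],"jaw": -1,"delta_rot": [0,0,0]}
    - {"slide": [0.012,0,0],"jaw": -1,"delta_rot": [0,0,0]}
    - {"slide": [0.015,0,0],"jaw": -1,"delta_rot": [0,0,0]}
    - {"slide": [0.018,0,0],"jaw": -1,"delta_rot": [0,0,0]}
    - {"slide": [0.018,0,0],"jaw": -1,"delta_rot": [0,0,0]}

```text
time: 3.55
tool_pos: [608.3, 16.2, 50.2]
tcp_rot: [-31.3, 90.0, 1.6]
ft_force: [0.6, 0.3, 6.7]
grip_width: 0.0
```

The 6.7 N matches the spring at about 12 mm of travel. Now I push the lid along +y, which is tool +y.

Emit:
servo_tool:
  series:
    - {"slide": [0,0.002,0],"jaw": -1,"delta_rot": [0,0,0]}
    - {"slide": [0,0.004,0],"jaw": -1,"delta_rot": [0,0,0]}
    - {"slide": [0,0.006,0],"jaw": -1,"delta_rot": [0,0,0]}
    - {"slide": [0,0.008,0],"jaw": -1,"delta_rot": [0,0,0]}
    - {"slide": [0,0.01,0],"jaw": -1,"delta_rot": [0,0,0]}
    - {"slide": [0,0.012,0],"jaw": -1,"delta_rot": [0,0,0]}
    - {"slide": [0,0.014,0],"jaw": -1,"delta_rot": [0,0,0]}
    - {"slide": [0,0.016,0],"jaw": -1,"delta_rot": [0,0,0]}

```text
time: 4.35
tool_pos: [600.0, 29.0, 50.7]
tcp_rot: [-71.0, 89.9, -38.0]
ft_force: [3.1, -5.5, 6.1]
grip_width: 0.003
```

Run:
```python
from p import *
plan([607,18,50.5])
o=bot.get_obs();im=bot.read_camera('wrist')
cv2.imwrite('pics/w3.png',im[:,:,::-1])
```

```text
tool axes
 [[ 0.002 -0.001 -1.   ]
 [-0.544  0.839 -0.002]
 [ 0.839  0.544  0.001]] [600.   29.   50.7] [ 3.1 -5.5  6.1] 4.35
slide m [ 0.0002 -0.013  -0.0001]
```

View pics/w3.png

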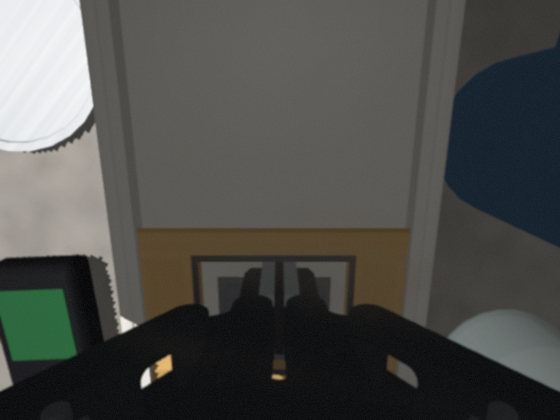

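The fingertip is against the hole's +y edge at row ~260. I'll check numerically whether the lid moved or the box did.

Run:
```python
from p import *
o=np.load('o1.npy',allow_pickle=True).item();o2=bot.get_obs()
yv=np.array([-.5417,.8406,0])
print('lid edge y before/after',ray('wrist',[(277,175.5)],60,o)@yv,ray('wrist',[(277,229)],60,o2)@yv)
print('btn +y edge',ray('wrist',[(277,196.8)],62.5,o)@yv,ray('wrist',[(230,277)],50.7,o2)@yv)
print('lips L/R cross',[(ray('wrist',p,64,q)@np.array([.8406,.5417,0])) for p,q in(([(197,180)],o),([(357,180)],o),([(128,180)],o2),([(418,180)],o2))])
print('finger y',o2['tool_pos']@yv)
```

```text
lid edge y before/after [-285.31760434] [-275.43761515]
btn +y edge [-299.41851186] [-299.84058276]
lips L/R cross [array([466.73002173]), array([572.89387442]), array([466.72003302]), array([570.59125971])]
finger y -300.3638899998464
```

The lid moved about 10 mm and the box stayed put. Continuing.

Emit:
servo_tool:
  series:
    - {"slide": [0,0.003,0],"jaw": -1,"delta_rot": [0,0,0]}
    - {"slide": [0,0.007,0],"jaw": -1,"delta_rot": [0,0,0]}
    - {"slide": [0,0.012,0],"jaw": -1,"delta_rot": [0,0,0]}
    - {"slide": [0,0.017,0],"jaw": -1,"delta_rot": [0,0,0]}
    - {"slide": [0,0.022,0],"jaw": -1,"delta_rot": [0,0,0]}
    - {"slide": [0,0.027,0],"jaw": -1,"delta_rot": [0,0,0]}
    - {"slide": [0,0.032,0],"jaw": -1,"delta_rot": [0,0,0]}
    - {"slide": [0,0.037,0],"jaw": -1,"delta_rot": [0,0,0]}
    - {"slide": [0,0.042,0],"jaw": -1,"delta_rot": [0,0,0]}
    - {"slide": [0,0.047,0],"jaw": -1,"delta_rot": [0,0,0]}

```text
time: 5.4
tool_pos: [573.6, 69.5, 50.3]
tcp_rot: [-30.5, 90.0, 2.5]
ft_force: [4.4, -2.7, 3.6]
grip_width: -0.0
```

Emit:
servo_tool:
  series:
    - {"slide": [0,0.005,0],"jaw": -1,"delta_rot": [0,0,0]}
    - {"slide": [0,0.01,0],"jaw": -1,"delta_rot": [0,0,0]}
    - {"slide": [0,0.015,0],"jaw": -1,"delta_rot": [0,0,0]}
    - {"slide": [0,0.02,0],"jaw": -1,"delta_rot": [0,0,0]}
    - {"slide": [0,0.025,0],"jaw": -1,"delta_rot": [0,0,0]}
    - {"slide": [0,0.03,0],"jaw": -1,"delta_rot": [0,0,0]}
    - {"slide": [0,0.035,0],"jaw": -1,"delta_rot": [0,0,0]}
    - {"slide": [0,0.04,0],"jaw": -1,"delta_rot": [0,0,0]}
    - {"slide": [0,0.045,0],"jaw": -1,"delta_rot": [0,0,0]}

```text
time: 6.3
tool_pos: [549.1, 107.2, 50.3]
tcp_rot: [-37.2, 90.0, -4.3]
ft_force: [5.8, -2.6, 0.7]
grip_width: 0.002
```

Run:
```python
from p import *
o=bot.get_obs();yv=np.array([-.5417,.8406,0]);print(o['tool_pos'],o['tool_pos']@yv,o['tool_pos']@[.8406,.5417,0],o['ft_force'],o['time'])
```

```text
[549.07686491 107.2005045   50.30951707] -207.32219364169566 519.6245259316148 [ 5.81706836 -2.55410981  0.69393816] 6.3
```

Emit:
servo_tool:
  series:
    - {"slide": [0,0.003,0],"jaw": -1,"delta_rot": [0,0,0]}
    - {"slide": [0,0.006,0],"jaw": -1,"delta_rot": [0,0,0]}
    - {"slide": [0,0.009,0],"jaw": -1,"delta_rot": [0,0,0]}
    - {"slide": [0,0.012,0],"jaw": -1,"delta_rot": [0,0,0]}
    - {"slide": [0,0.015,0],"jaw": -1,"delta_rot": [0,0,0]}
    - {"slide": [0,0.018,0],"jaw": -1,"delta_rot": [0,0,0]}

```text
time: 6.9
tool_pos: [539.3, 122.2, 50.3]
tcp_rot: [-30.5, 90.0, 2.5]
ft_force: [4.6, -1.6, 1.3]
grip_width: 0.001
```

Run:
```python
from p import *
o=bot.get_obs();im=bot.read_camera('wrist');t=bot.read_camera('top')[140:235,210:325]
w=cv2.resize(im[:,:,::-1],None,fx=.7,fy=.7);t=cv2.resize(t[:,:,::-1],(356,294),interpolation=2)
cv2.imwrite('pics/c4.png',np.hstack([w,t]));cv2.imwrite('pics/w4.png',im[:,:,::-1])
yv=np.array([-.5417,.8406,0]);print(o['tool_pos'],o['tool_pos']@yv,o['tool_pos']@[.8406,.5417,0],o['ft_force'])
```

```text
[539.33373299 122.19966989  50.29663097] -189.4360406495286 519.559497128512 [ 4.58600585 -1.5866917   1.33184041]
```

View pics/c4.png

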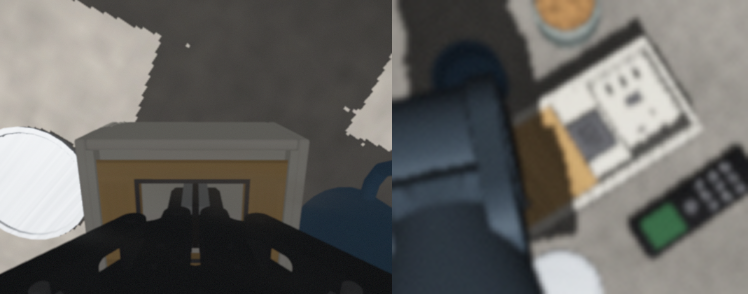

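The lid is nearly open, sockets are exposed, and the box looks unmoved. Now small steps towards the stop.

Emit:
servo_tool:
  series:
    - {"slide": [0,0.001,0],"jaw": -1,"delta_rot": [0,0,0]}
    - {"slide": [0,0.002,0],"jaw": -1,"delta_rot": [0,0,0]}
    - {"slide": [0,0.003,0],"jaw": -1,"delta_rot": [0,0,0]}
    - {"slide": [0,0.004,0],"jaw": -1,"delta_rot": [0,0,0]}
    - {"slide": [0,0.004,0],"jaw": -1,"delta_rot": [0,0,0]}

```text
time: 7.5
tool_pos: [537.0, 125.4, 50.2]
tcp_rot: [124.1, 90.0, 157.0]
ft_force: [-0.2, 0.3, -0.2]
grip_width: -0.001
```

Emit:
servo_tool:
  series:
    - {"slide": [0,0.0007,0],"jaw": -1,"delta_rot": [0,0,0]}
    - {"slide": [0,0.001,0],"jaw": -1,"delta_rot": [0,0,0]}

```text
time: 7.7
tool_pos: [536.7, 126.0, 50.3]
tcp_rot: [-111.2, 90.0, -78.3]
ft_force: [1.5, -2.3, -1.0]
grip_width: -0.002
```

Run:
```python
from p import *
o=bot.get_obs();t=bot.read_camera('top')[140:235,210:325];im=bot.read_camera('wrist')
w=cv2.resize(im[150:340,90:470,::-1],(400,200));t=cv2.resize(t[:,:,::-1],(484,400),interpolation=2)[:,84:]
s=bot.read_camera('side')[175:245,215:330,::-1];s=cv2.resize(s,(400,244),interpolation=2)[:200]
cv2.imwrite('pics/c5.png',np.hstack([np.vstack([w,s]),t]))
yv=np.array([-.5417,.8406,0]);print(o['tool_pos'],o['tool_pos']@yv,o['tool_pos']@[.8406,.5417,0],o['ft_force'])
```

```text
[536.67707768 126.02420791  50.2862484 ] -184.78202380975364 519.3980649234582 [ 1.46070222 -2.26054219 -1.03213883]
```

View pics/c5.png

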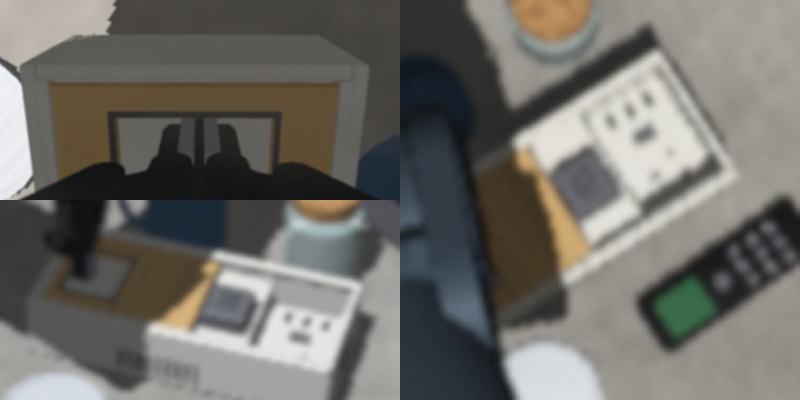

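The push force fell from about 5 N to about 2 N, and the side view shows the button standing up behind the lid. I'll nudge gently to the stop.

Emit:
servo_tool:
  series:
    - {"slide": [0,0.0005,0],"jaw": -1,"delta_rot": [0,0,0]}
    - {"slide": [0,0.001,0],"jaw": -1,"delta_rot": [0,0,0]}
    - {"slide": [0,0.001,0],"jaw": -1,"delta_rot": [0,0,0]}

```text
time: 8.15
tool_pos: [536.6, 126.1, 50.3]
tcp_rot: [-93.2, 89.9, -60.3]
ft_force: [3.9, -7.7, -2.2]
grip_width: -0.002
```

Emit:
servo_tool:
  series:
    - {"slide": [0,0.0005,0],"jaw": -1,"delta_rot": [0,0,0]}
    - {"slide": [0,0.0005,0],"jaw": -1,"delta_rot": [0,0,0]}

```text
time: 8.35
tool_pos: [536.5, 126.3, 50.4]
tcp_rot: [-91.8, 89.9, -58.9]
ft_force: [5.0, -10.2, -4.9]
grip_width: 0.004
```

The force rises with almost no motion, so the lid is at its stop. Backing off 5 mm inside the hole, then lifting out.

Emit:
servo_tool:
  series:
    - {"slide": [0,-0.003,0],"jaw": -1,"delta_rot": [0,0,0]}
    - {"slide": [0,-0.006,0],"jaw": -1,"delta_rot": [0,0,0]}
    - {"slide": [-0.004,-0.007,0],"jaw": -1,"delta_rot": [0,0,0]}
    - {"slide": [-0.012,-0.007,0],"jaw": -1,"delta_rot": [0,0,0]}
    - {"slide": [-0.025,-0.007,0],"jaw": -1,"delta_rot": [0,0,0]}
    - {"slide": [-0.05,-0.007,0],"jaw": -1,"delta_rot": [0,0,0]}
    - {"slide": [-0.08,-0.007,0],"jaw": -1,"delta_rot": [0,0,0]}
    - {"slide": [-0.11,-0.007,0],"jaw": -1,"delta_rot": [0,0,0]}
    - {"slide": [-0.14,-0.007,0],"jaw": -1,"delta_rot": [0,0,0]}
    - {"slide": [-0.16,-0.007,0],"jaw": -1,"delta_rot": [0,0,0]}

```text
time: 9.35
tool_pos: [540.0, 121.8, 213.3]
tcp_rot: [-15.9, 89.8, 17.1]
ft_force: [0.3, 0.5, 0.1]
grip_width: 0.001
```

Run:
```python
from p import *
o=bot.get_obs();print(o['tool_pos'],o['ft_force'],o['time'])
w=bot.read_camera('wrist');s=bot.read_camera('side');o1=np.load('o1.npy',allow_pickle=True).item()
cv2.imwrite('pics/w6.png',w[:,:,::-1]);cv2.imwrite('pics/s6.png',s[:,:,::-1])
c=cv2.resize(s[175:245,215:330,::-1],(400,244),interpolation=2)
a=cv2.resize(cv2.imread('pics/side0.png')[175:245,215:330],(400,244),interpolation=2)
cv2.imwrite('pics/c6.png',np.hstack([np.vstack([a,c]),cv2.resize(w[:,:,::-1],(400,300))[:,:].copy() if 0 else cv2.copyMakeBorder(cv2.resize(w[:,:,::-1],(400,300)),0,188,0,0,0)]))
```

```text
[540.04770856 121.7651545  213.33607203] [0.27882132 0.45642213 0.13569446] 9.35
```

View pics/c6.png

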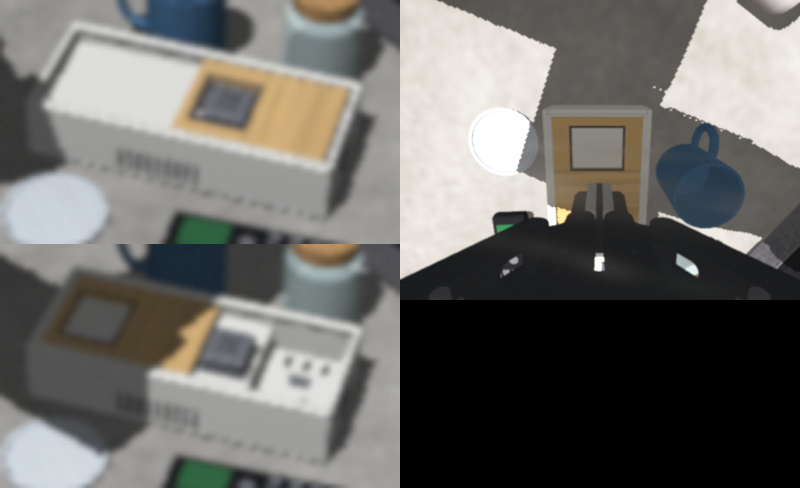

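The before and after side views show the box, remote, coaster, mug and jar in the same places. The lid is fully open, the button is up behind it, and the finger is clear.

```bash
python3 -c "
from cell import bot
print(bot.sign_off())"
```

```text
the job is handed in; nothing more can be done
None
```

The charging box is open: the lid is at its stop, the lock button is up behind it, and the finger is clear. I handed the job in shortly after 9.35 s on the robot's clock.

- **Pressing:** With the gripper shut, I put the fingertip through the hole and pressed the button about 12 mm. It read about 6.5 N, which fits the spring.
- **Pushing:** I kept it at that height while pushing the lid by the hole's +y edge. The push force fell from about 5 N to about 2 N as the button came free. It then rose to about 11 N with almost no movement, so the lid was at its stop, and I went no further.
- **Withdrawing:** I backed the finger off inside the hole and lifted it straight out to 213 mm, where the force read about 0.

**Last checks:** The final side and wrist pictures show the sockets uncovered. By eye, the box, jar, mug, remote and coaster are where they were. I did not check the planter, tray and glasses case again at the end, but the arm never worked near them. No check failed. Two readings were less than ideal:
- Early in the push, the lid's travel came out at 8 to 10 mm depending on how I measured it. That is within calibration error.
- I saw a sideways force of about 3.5 N on the lid during part of the slide, with no visible effect.

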